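# Swap the filter cartridge in a push-push bay

## Task

Change the filter in the white filter unit: push the red-capped spent cartridge in to release its catch, let it pop up, then draw it out and put it in the yellow tray. Then slide the green-capped fresh cartridge foot first into the bay and push it home until the catch keeps it in, and leave everything else on the bench where it is.

Things in the scene. Friction and masses are not known exactly. Their poses are not given: they have to be found in the camera images.
- unit: White filter unit, fixed to the bench: 240 mm deep (its x), 220 mm wide (its y), with a flat face sloping at 25 degrees, from 70 mm high in front up to 163 mm behind; origin: centre of its underside. The face is clear for 70 mm to both sides of the bay, 40 mm below and 70 mm above it; beyond are buttons up to 14 mm high.
- bay: Cartridge bay in the unit's sloping face: a slot 47 x 29 mm with a blue rim. Origin: centre of the mouth, in the plane of the face, 112 mm above the bench. z points straight out of the face (the slot's axis: it leans 25 degrees from vertical towards the robot), x up the slope along the slot's 47 mm, y across its 29 mm.
- carriage (a joint): Spring carriage under the cartridge in the slot; m. 0: held by the catch, the cartridge's top 8 mm out of the face. -0.028: popped up, top 36 mm out. +0.0068: hard stop, top 1 mm out. A push past 0.0055, then letting go, toggles held and popped up; a shorter push changes nothing. Its spring pushes out with 3 N (up), 5 N (held), 5.5 N (stop) and is damped, 30 N per m/s.
- used: Spent filter cartridge: red cap, brownish sides, black ribs; a block 44 (its x) by 26 (y) by 70 mm (z), about 90 g, foot tapering to 36 x 18 mm over the lowest 10 mm. Origin: centre of the foot's underside; z runs up to the cap. Starts in the bay, held, its axes along the bay's, leaning on the slot's lower side (1.5 mm play all round). Same after a half turn about z.
- used_top (a point): Centre of the top of the spent cartridge's cap.
- fresh: Fresh filter cartridge: green cap, white sides, black ribs; same shape, size, mass and axes as the spent one. It stands upright on the pierced plate, at any of three places, with its long side within 0.6 rad of the plate's x.
- plate: Pierced aluminium fixture plate 200 x 200 x 12 mm, fixed flat on the bench, to the left or right of the unit; origin: centre of its underside, so its top is 12 mm up. The fresh cartridge, the film roll and the black plate stack A stand on it.
- tray: Yellow open tray for spent filters, fixed to the bench on the other side of the unit from the plate: 160 mm (x) by 140 mm (y) by 35 mm high, walls and floor 4 mm thick; origin: centre of its underside.
- film_roll: Standing roll of clear yellowish film, diameter 48 mm, 75 mm high, on the pierced plate; origin: centre of its underside. Leave alone.
- plates_a: Stack of black steel plates 56 x 42 x 40 mm on the pierced plate; origin: centre of its underside. Leave alone.
- plates_b: Stack of black plates 56 x 42 x 56 mm on the bench near the robot, right of the marker; origin: centre of its underside. Leave alone.
- mug: Black mug, 90 mm high, 80 mm wide, on the bench near the robot, left of the marker; origin: centre of its underside. Leave alone.
- marker: Black marker pen, 130 mm long, 16 mm thick, lying in front of the unit; origin: under its middle, x along it. Leave alone.
Things that resemble listed ones, but are neither listed nor needed, are in the scene too. Leave any blue look-alike of the used alone.

How it is judged:
By the outcome, as a careful person would: the job done as asked, in the order asked, and still so for the second after the job is handed in, with the robot touching nothing.
It also fails if it takes over 62 s, if anything falls off the work surface, if the arm or the gripper's body presses on something with over 40 N, if the wrist force passes 120 N, or if a joint passes its speed limit or range.

## Robot

A 6-joint arm with a two-finger parallel gripper is mounted at the origin on the work surface. World frame = base frame: x ahead of the robot, y to its left, z up, the work surface at z = 0. Lengths are in m, angles in degrees, forces in N, time in s.
With the tool pointing down it reaches from about 0.4 to 0.825 m from the base axis. Payload 7 kg.
Tool frame: the origin (TCP) lies on the centre line of the jaws, within the pads' length; the fingertips stand 11 mm ahead of it and the grasp point (between the pads) lies 8 mm behind it; z points along the fingers, y is the line along which they close (so a half turn about z gives the same grasp; the last joint's range is limited). The gripper opens to 88 mm and grips with 3 to 60 N. Pads are 19 mm wide; open, the fingers measure 130 mm over their backs; the gripper's body (78 mm by 193 mm) begins 47 mm behind the grasp point.
Start: joints at [89.33, 20.546, 0.682, 0, -70.136, -16.507], TCP at [0.199, 0.645, 0.238] pointing down, gripper open.
Joint ranges: [-176.03, 176.03], [-82.01, 121.73], [-58.28, 71.71], [-173.87, 95.51], [-174.79, -0.11], [-173.66, 173.66]. Speed limits (degrees/s): [136.94, 136.94, 172.46, 180, 180, 180].

## Interface

Orientations are given as [roll, pitch, yaw] about the fixed x, y, z axes, in that order (R = Rz(yaw) Ry(pitch) Rx(roll)).
In Python, from plant import r, capture, camera_model, job gives the robot as it stands.
- The arm moves only by the tool drive_tool, never from a script. Its argument "increments" is a list that holds one entry, the list of rows, each a list of 5 numbers: the gripper's target within -1 to 1 (fully open at 1, half-way at 0, shut at -1), then the shift along the tool's x, y, z scaled (see below), then the turn about the tool's z scaled (see below). In form: [[[gripper, tx, ty, tz, roll], ...]]. A call has 1 to 5 rows; each row is the pose to reach, as a shift and turn from the pose commanded when the call began, along the tool's axes at that moment, turning the shorter way round; what a row does not reach only later rows make up. The controller multiplies each number of a shift by 120 mm and each number of a turn by 360 degrees. A row lasts 1/8 s, in which the tool goes at most 62.5 mm and 10.7 degrees, less where a joint would pass 70% of its speed; a pose out of reach is approached as far as the arm can. A call with a number of a shift or a turn outside -1 to 1 is refused whole. A call with a gripper value outside its range is refused whole. The fingers move at their own pace and stop on an object; "squeeze" is the grip in N (left out, the last holds). Time passes only in rows, so rows that repeat a pose let the fingers close. It gives the time, the measured TCP pose, the force, the opening and the grip force at its end, in the units of the state.
- r.get_state(): the state, without advancing time (a new reading comes with each control period).
- capture(name): name is "scene" or "top" or "wrist"; returns the picture (384x512x3 uint8, red, green, blue); there is no depth.
- camera_model(name): a dict with "camera_matrix" (3x3 intrinsics, pixels), "k1" (the pictures are not rectified: a ray, as slopes to the right and down, at radius r is drawn at 1 + k1 r^2 times it, then the intrinsics apply), "rvec" (rotation vector, rad) and "tvec" (3), from world to camera coordinates, as OpenCV has them. Camera axes: x right, y down, z forward; pixel columns grow to the right and rows downward; lengths in m; the calibration is good to about 2 mm. A picture is of the moment at which its call begins: read the wrist's pose just before it. camera_model takes no time and is no camera call; for the wrist camera it gives the pose at the moment of the call.
- job.close_job(): hands the job in; it is judged then, once.
The state is a dict: "time_s": time; "joints": joint angles; "qd": joint speeds; "joint_torque": joint torques, N m; "tcp_pos": TCP position; "eef_rot": TCP orientation; "contact_force": force on the tool from outside, world axes, zero at the start; "moment": the same for the moment, N m; "gripper_width": finger opening in m; "gripper_force": force on a finger pad.
Only numpy, scipy, OpenCV 4.12 (cv2) and the standard library are available. Lean on these libraries where they do the work, as an engineer would, in place of code of your own. Each camera call takes 0.05 s, during which the arm holds its last target. There are 200 camera calls.

## Working session

There is one attempt and no reset: what is moved stays moved. The work goes in short steps, Python scripts to look and compute and a tool call to move; the robot and the scene stay as the last step left them, time stands still between calls to the robot, and variables do not carry over. Pictures are saved under pics/ and viewed, at most 10 in all, crops included, and the job is handed in when it is done.

Besides the shell and the picture viewer there is one more tool, called after ">>>" by a JSON object that holds its "fn" and its "kwargs", one argument or row to a line. drive_tool: Moves the arm, as the interface text tells. Its arguments: {"type":"object","properties":{"increments":{"type":"array"},"squeeze":{"type":"number"}},"required":["increments"]}

```bash
mkdir -p pics; ls; cat > h.py <<'E'
import numpy as np, cv2
from plant import r, capture, camera_model, job
from scipy.spatial.transform import Rotation as R
def snap(n,f):
    m=camera_model(n); im=capture(n); cv2.imwrite('pics/'+f,im[:,:,::-1]); return im,m
def ray(m,px):
    K=np.array(m['camera_matrix'],float);k=m['k1']
    d=np.array([k,0,0,0,0],float)
    # slope distortion 1+k1 r^2
    p=cv2.undistortPoints(np.array(px,float).reshape(-1,1,2),K,d)[:,0]
    Rm=cv2.Rodrigues(np.array(m['rvec'],float))[0]; t=np.array(m['tvec'],float).reshape(3)
    return -Rm.T@t,(Rm.T@np.c_[p,np.ones(len(p))].T).T
def onz(m,px,z):
    o,d=ray(m,px); return o+d*((z-o[2])/d[:,2:3])
def proj(m,P):
    return cv2.projectPoints(np.array(P,float).reshape(-1,1,3),np.array(m['rvec'],float),np.array(m['tvec'],float),np.array(m['camera_matrix'],float),np.array([m['k1'],0,0,0,0],float))[0][:,0]
E
python3 - <<'E'
from h import *
a,_=snap('scene','s0.png');b,_=snap('top','t0.png')
cv2.imwrite('pics/st.png',np.hstack([a,b])[:,:,::-1][:, :])
print(r.get_state())
for n in('scene','top'):print(camera_model(n))
E
```

```text
pics
{'time_s': 0.1, 'joints': array([ 8.93318568e+01,  2.05877932e+01,  6.37813808e-01, -1.80031043e-02,
       -7.01345187e+01, -1.65054874e+01]), 'qd': array([ 0.04629041, -0.0766433 ,  0.12487374,  0.09949483, -0.10400476,
       -0.09835935]), 'joint_torque': array([-2.36485401e-03, -5.84164917e+01,  2.93753242e+01,  7.01558724e+00,
        1.01794774e-02, -6.20389278e-05]), 'tcp_pos': array([0.19922045, 0.64448656, 0.23670111]), 'eef_rot': array([ 1.79914175e+02, -7.78134050e-03, -1.71797549e+01]), 'contact_force': array([ 0.2357384 , -0.29617869, -0.1800595 ]), 'moment': array([0.03987653, 0.06386797, 0.00551228]), 'gripper_force': 0.0, 'gripper_width': 0.08729022914093569}
{'camera_matrix': array([[460.11014129,   0.        , 248.60767088],
       [  0.        , 460.11014129, 184.88415534],
       [  0.        ,   0.        ,   1.        ]]), 'k1': 0.009575574574781054, 'rvec': array([ 1.75958684,  1.86512978, -0.67068387]), 'tvec': array([ 0.04207762, -0.35510134,  1.71524147])}
{'camera_matrix': array([[464.0179032 ,   0.        , 257.19072566],
       [  0.        , 464.0179032 , 193.65464609],
       [  0.        ,   0.        ,   1.        ]]), 'k1': 0.00032351786807292886, 'rvec': array([ 2.19996565, -2.21740708,  0.08064004]), 'tvec': array([-0.01100787,  0.54984952,  1.36299837])}
```

View pics/s0.png

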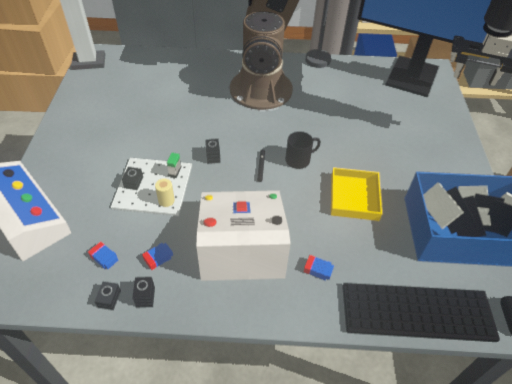

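View pics/t0.png

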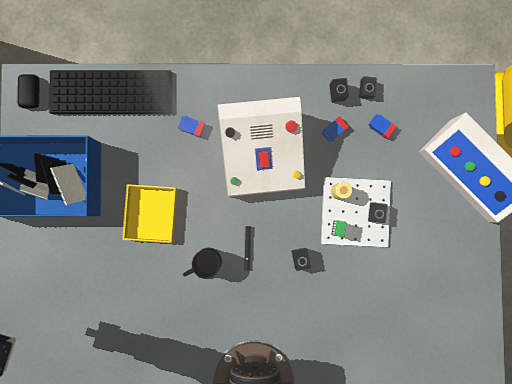

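The red cap to take is the spent cartridge in the unit: top (264,159), scene (242,208). Look-alikes are the blue blocks with red caps at top (192,127), (335,129) and (382,126), plus the red button at (291,127). The fresh one is the green cap on the plate at top (339,229). The green button on the unit at (235,181) is not it. The tray is at (150,214).

```bash
cat > m.py <<'E'
from h import *
im=cv2.imread('pics/t0.png')[:,:,::-1]; m=camera_model('top')
hsv=cv2.cvtColor(np.ascontiguousarray(im),cv2.COLOR_RGB2HSV)
def mask(lo,hi,x0,y0,x1,y1):
    k=np.zeros(im.shape[:2],np.uint8);k[y0:y1,x0:x1]=cv2.inRange(hsv,lo,hi)[y0:y1,x0:x1];return k
def rect(k):
    c=max(cv2.findContours(k,0,2)[0],key=cv2.contourArea);return cv2.minAreaRect(c)
red=cv2.bitwise_or(mask((0,120,80),(8,255,255),245,140,285,180),mask((170,120,80),(180,255,255),245,140,285,180))
rr=rect(red);print('red',rr,onz(m,rr[0],.119))
br=rect(cv2.bitwise_or(red,mask((100,100,60),(130,255,255),245,140,285,180)));print('bay',br,onz(m,br[0],.112))
gr=rect(mask((50,90,50),(80,255,255),322,205,365,250));print('green',gr,onz(m,gr[0],.082),onz(m,cv2.boxPoints(gr),.082).round(4).tolist())
ty=rect(mask((22,120,80),(34,255,255),110,170,190,255));print('tray',ty,onz(m,ty[0],.035))
# unit corners
w=cv2.inRange(hsv,(0,0,150),(40,60,255));k=np.zeros_like(w);k[90:205,210:315]=w[90:205,210:315]
c=max(cv2.findContours(k,0,2)[0],key=cv2.contourArea);q=cv2.approxPolyDP(cv2.convexHull(c),4,True)[:,0];print(q.tolist(),rect(k))
b=onz(m,[[218,104],[301,97]],.163);f=onz(m,[[229,196],[304,187]],.07)
for a in(b,f):
    d=a[0]-a[1];print(a.round(4).tolist(),np.degrees(np.arctan2(-d[0],d[1])),np.linalg.norm(d))
E
python3 m.py; python3 -c "
import cv2,numpy as np
a=cv2.resize(cv2.imread('pics/t0.png')[90:205,205:400],None,fx=4,fy=4,interpolation=2);cv2.imwrite('pics/c1.png',a)"
```

```text
red ((263.33172607421875, 158.81683349609375), (16.020099639892578, 9.651860237121582), 84.2894058227539) [[ 0.64041323 -0.0304466   0.119     ]]
bay ((263.62939453125, 158.18235778808594), (21.47502326965332, 15.799479484558105), 85.60128784179688) [[ 0.64303908 -0.03155693  0.112     ]]
green ((339.9594421386719, 228.2432403564453), (9.535140991210938, 14.960308074951172), 9.462322235107422) [[ 0.44704748 -0.2463485   0.082     ]] [[0.4287, -0.2292, 0.082], [0.4701, -0.2369, 0.082], [0.4655, -0.2635, 0.082], [0.424, -0.2558, 0.082]]
tray ((148.98477172851562, 213.21319580078125), (50.58540344238281, 55.71519088745117), 4.085616588592529) [[0.49425634 0.2992891  0.035     ]]
[[299, 97], [304, 187], [227, 195], [217, 105]] ((262.7178039550781, 145.67822265625), (92.23994445800781, 83.4836196899414), 84.2894058227539)
[[0.7823, 0.0907, 0.163], [0.8007, -0.1312, 0.163]] 4.733102651856965 0.22264573279269298
[[0.5409, 0.0662, 0.07], [0.565, -0.1477, 0.07]] 6.433050447474856 0.21525292204144852
```

View pics/c1.png

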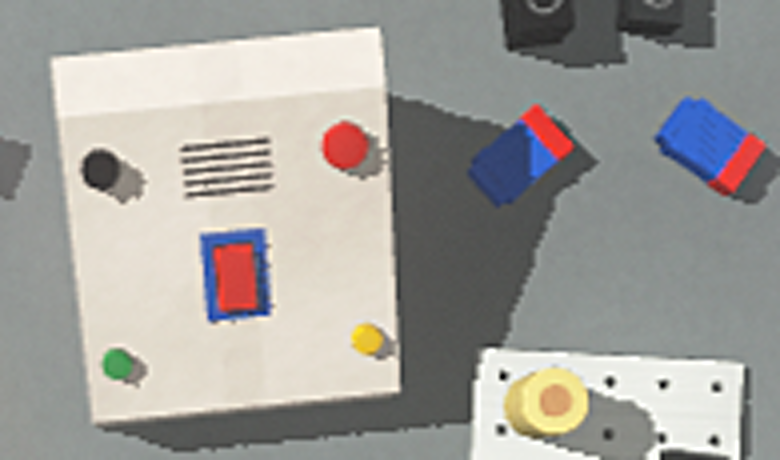

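>>> {"fn": "drive_tool", "kwargs": {
  "increments": [
    [[1,0.43,0.36,0,0],[1,0.86,0.715,0,0],[1,0.86,0.715,0,0]]
  ]
}}

```text
time_s: 0.48
tcp_pos: [0.2741, 0.5294, 0.2378]
eef_rot: [180.0, 0.0, -17.3]
contact_force: [-0.1, 1.6, -0.4]
gripper_width: 0.0878
gripper_force: 0.0
```

>>> {"fn": "drive_tool", "kwargs": {
  "increments": [
    [[1,0.43,0.36,0,0],[1,0.86,0.715,0,0],[1,0.86,0.715,0,0]]
  ]
}}

```text
time_s: 0.85
tcp_pos: [0.347, 0.4175, 0.2377]
eef_rot: [180.0, 0.0, -17.3]
contact_force: [-0.1, 1.3, -0.2]
gripper_width: 0.0877
gripper_force: 0.0
```

```bash
python3 - <<'E'
from h import *
s=r.get_state();m=camera_model('wrist');Rw=cv2.Rodrigues(m['rvec'])[0];c=-Rw.T@m['tvec']
T=R.from_euler('xyz',s['eef_rot'],degrees=True).as_matrix()
print(s['time_s'],s['tcp_pos'],s['eef_rot'],s['joints'],'\ncam in tool',T.T@(c-s['tcp_pos']),(T.T@Rw.T).round(2).tolist(),m['camera_matrix'][0])
E
```

```text
0.85 [0.34699561 0.41751498 0.23766595] [ 1.79984534e+02  6.10076195e-03 -1.73277226e+01] [ 7.09551724e+01  8.11876622e+00 -1.60276326e+01 -6.17410162e-03
 -6.58692436e+01  1.71963073e+00] 
cam in tool [ 0.07808093  0.00086397 -0.14848542] [[0.0, -0.96, -0.29], [1.0, 0.0, -0.0], [0.0, -0.29, 0.96]] [308.46205923   0.         253.74132106]
```

>>> {"fn": "drive_tool", "kwargs": {
  "increments": [
    [[1,0.43,0.36,0,0],[1,0.86,0.715,0,0],[1,0.86,0.715,0,0]]
  ]
}}

```text
time_s: 1.23
tcp_pos: [0.4202, 0.3056, 0.2375]
eef_rot: [180.0, 0.0, -17.3]
contact_force: [-0.4, -0.2, -0.1]
gripper_width: 0.0877
gripper_force: 0.0
```

>>> {"fn": "drive_tool", "kwargs": {
  "increments": [
    [[0,0.43,0.36,0,0],[0,0.86,0.715,0,0],[-1,0.86,0.715,0,0]]
  ]
}}

```text
time_s: 1.6
tcp_pos: [0.4937, 0.1935, 0.2372]
eef_rot: [180.0, 0.0, -17.3]
contact_force: [0.2, 0.0, -0.4]
gripper_width: 0.0632
gripper_force: 0.0
```

>>> {"fn": "drive_tool", "kwargs": {
  "increments": [
    [[-1,0.43,0.36,0,0],[-1,0.86,0.715,0,0],[-1,0.86,0.715,0,0]]
  ]
}}

```text
time_s: 1.98
tcp_pos: [0.5671, 0.0812, 0.2368]
eef_rot: [180.0, 0.0, -17.3]
contact_force: [-0.5, -0.8, 0.4]
gripper_width: 0.0332
gripper_force: 0.0
```

>>> {"fn": "drive_tool", "kwargs": {
  "increments": [
    [[-1,0.43,0.36,0,0.03],[-1,0.75,0.715,0,0.06],[-1,0.75,0.715,0,0.09],[-1,0.75,0.715,0,0.12],[-1,0.75,0.715,0,0.14]]
  ]
}}

```text
time_s: 2.6
tcp_pos: [0.6266, -0.0243, 0.2371]
eef_rot: [180.0, 0.0, -67.8]
contact_force: [-0.2, 0.2, 0.4]
gripper_width: 0.0008
gripper_force: 0.0
```

>>> {"fn": "drive_tool", "kwargs": {
  "increments": [
    [[-1,0,0,0,0.03],[-1,0,0,0,0.046],[-1,0,0,0,0.046]]
  ]
}}

```text
time_s: 2.98
tcp_pos: [0.6265, -0.0242, 0.2373]
eef_rot: [180.0, 0.0, -84.0]
contact_force: [0.2, 0.4, -0.3]
gripper_width: 0.0005
gripper_force: 0.0
```

```bash
python3 - <<'E'
from h import *
s=r.get_state();im,m=snap('wrist','w1.png');import pickle;pickle.dump(m,open('w1.pkl','wb'))
print(s['time_s'],s['tcp_pos'],s['eef_rot'],s['gripper_width'])
E
```

```text
2.975 [ 0.62649082 -0.02418494  0.23730093] [ 1.79988014e+02  1.21990653e-02 -8.40074376e+01] 0.0004881368779254295
```

View pics/w1.png

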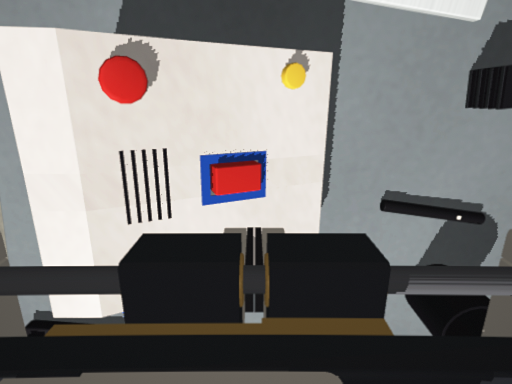

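The wrist picture shows the red cap at (236,177), inside the blue rim spanning about (201–267, 150–205). The closed fingertips are at (254,232).

```bash
cat > bay.py <<'E'
from h import *
import pickle,sys
def masks(im):
    h=cv2.cvtColor(np.ascontiguousarray(im),cv2.COLOR_RGB2HSV)
    red=cv2.inRange(h,(0,150,60),(8,255,255))|cv2.inRange(h,(172,150,60),(180,255,255))
    blue=cv2.inRange(h,(100,120,50),(130,255,255)); grn=cv2.inRange(h,(50,90,40),(85,255,255))
    return red,blue,grn
def quad(k,roi=None):
    if roi: z=np.zeros_like(k);x0,y0,x1,y1=roi;z[y0:y1,x0:x1]=k[y0:y1,x0:x1];k=z
    c=max(cv2.findContours(k,0,2)[0],key=cv2.contourArea);h=cv2.convexHull(c)
    for e in np.arange(2,12,.5):
        q=cv2.approxPolyDP(h,e,True)
        if len(q)<=4: break
    return q[:,0].astype(float)
def onslope(m,px,b,yaw,off=0):
    ux=np.array([np.cos(yaw)*np.cos(.4363),np.sin(yaw)*np.cos(.4363),np.sin(.4363)])
    uy=np.array([-np.sin(yaw),np.cos(yaw),0]);n=np.cross(ux,uy)
    o,d=ray(m,px);t=((b+n*off-o)@n)/(d@n);P=o+d*t[:,None]
    return P,np.c_[(P-b)@ux,(P-b)@uy]
E
python3 - <<'E'
from bay import *
im=cv2.imread('pics/w1.png')[:,:,::-1];m=pickle.load(open('w1.pkl','rb'))
red,blue,_=masks(im);roi=(185,135,285,220)
q=quad(red|blue,roi);c=quad(red,(185,135,285,200));print(q.tolist(),c.tolist())
b=np.array([.643,-.0315,.112]);yaw=np.radians(5.5)
for i in range(6):
    P,l=onslope(m,q,b,yaw);ce=P.mean(0);b=np.array([*onz(m,proj(m,ce),.112)[0]])
    # yaw from long edges in local frame
    e=np.roll(l,-1,0)-l;a=[]
    for v in e:
        v=v if abs(v[0])>abs(v[1]) else np.array([v[1],-v[0]])
        v=v*np.sign(v[0]);a.append(np.degrees(np.arctan2(v[1],v[0])))
    if i==0:print('edge angs',a)
print('bay',b,'local rim mm',(l*1000).round(1).tolist())
print('cap',(onslope(m,c,b,yaw,.008)[1]*1000).round(1).tolist(),onslope(m,c,b,yaw,.008)[0].mean(0))
E
```

```text
[[265.0, 151.0], [264.0, 196.0], [203.0, 204.0], [200.0, 156.0]] [[260.0, 164.0], [259.0, 189.0], [212.0, 190.0], [211.0, 165.0]]
edge angs [np.float64(-0.1244237323102774), np.float64(-0.302357943847431), np.float64(1.187236138939068), np.float64(0.3654599313330257)]
bay [ 0.64398673 -0.03129791  0.112     ] local rim mm [[-30.9, -22.1], [-30.8, 22.1], [30.4, 21.8], [31.3, -21.7]]
cap [[-21.9, -12.0], [-21.3, 11.6], [24.1, 7.2], [24.3, -14.9]] [ 0.64198786 -0.03353315  0.11979928]
```

>>> {"fn": "drive_tool", "kwargs": {
  "increments": [
    [[-1,0.067,0.02,0.36,0],[-1,0.067,0.02,0.66,0],[-1,0.067,0.02,0.727,0],[-1,0.067,0.02,0.727,0]]
  ]
}}

```text
time_s: 3.52
tcp_pos: [0.6251, -0.0338, 0.1507]
eef_rot: [180.0, -0.0, -84.0]
contact_force: [0.3, 0.7, 0.7]
gripper_width: 0.0003
gripper_force: 0.0
```

>>> {"fn": "drive_tool", "kwargs": {
  "increments": [
    [[-1,0,-0.018,0.038,0],[-1,0,-0.035,0.075,0],[-1,0,-0.042,0.091,0],[-1,0,-0.049,0.106,0],[-1,0,-0.049,0.106,0]]
  ]
}}

```text
time_s: 4.15
tcp_pos: [0.6306, -0.0336, 0.1375]
eef_rot: [180.0, -0.0, -84.1]
contact_force: [0.4, 0.2, 0.2]
gripper_width: 0.0004
gripper_force: 0.0
```

>>> {"fn": "drive_tool", "kwargs": {
  "increments": [
    [[-1,0,-0.007,0.015,0],[-1,0,-0.014,0.03,0],[-1,0,-0.014,0.03,0]]
  ]
}}

```text
time_s: 4.53
tcp_pos: [0.6322, -0.0334, 0.1338]
eef_rot: [180.0, -0.0, -84.1]
contact_force: [0.0, 1.0, -0.6]
gripper_width: 0.0001
gripper_force: 0.0
```

>>> {"fn": "drive_tool", "kwargs": {
  "increments": [
    [[-1,0,-0.007,0.015,0],[-1,0,-0.014,0.03,0],[-1,0,-0.014,0.03,0]]
  ]
}}

```text
time_s: 4.9
tcp_pos: [0.6341, -0.0333, 0.1306]
eef_rot: [-180.0, -0.0, -84.1]
contact_force: [-1.9, -0.2, 3.0]
gripper_width: 0.0001
gripper_force: 1.7
```

>>> {"fn": "drive_tool", "kwargs": {
  "increments": [
    [[-1,0,-0.007,0.015,0],[-1,0,-0.014,0.03,0],[-1,0,-0.014,0.03,0]]
  ]
}}

```text
time_s: 5.28
tcp_pos: [0.6358, -0.0331, 0.1267]
eef_rot: [-180.0, -0.0, -84.1]
contact_force: [-1.1, 0.5, 3.0]
gripper_width: 0.0002
gripper_force: 1.9
```

>>> {"fn": "drive_tool", "kwargs": {
  "increments": [
    [[-1,0,-0.006,0.012,0],[-1,0,-0.009,0.02,0],[-1,0,-0.009,0.02,0]]
  ]
}}

```text
time_s: 5.65
tcp_pos: [0.6366, -0.0331, 0.1254]
eef_rot: [-180.0, -0.0, -84.1]
contact_force: [-5.0, 0.1, 10.1]
gripper_width: 0.0003
gripper_force: 6.2
```

>>> {"fn": "drive_tool", "kwargs": {
  "increments": [
    [[-1,0,-0.006,0.012,0],[-1,0,-0.006,0.012,0]]
  ]
}}

```text
time_s: 5.9
tcp_pos: [0.6368, -0.0334, 0.1252]
eef_rot: [180.0, -0.1, -84.1]
contact_force: [-9.9, -0.3, 21.0]
gripper_width: 0.0005
gripper_force: 11.7
```

>>> {"fn": "drive_tool", "kwargs": {
  "increments": [
    [[-1,0,0.1,-0.214,0],[-1,0,0.2,-0.43,0],[0,0,0.2,-0.7,0],[1,0,0.2,-0.7,0],[1,0,0.2,-0.7,0]]
  ]
}}

```text
time_s: 6.52
tcp_pos: [0.6131, -0.0352, 0.2061]
eef_rot: [180.0, 0.0, -84.2]
contact_force: [-0.1, -0.2, 0.0]
gripper_width: 0.0251
gripper_force: 0.0
```

```bash
python3 - <<'E'
from bay import *
s=r.get_state();im,m=snap('wrist','w2.png');print(s['tcp_pos'],s['eef_rot'])
red,blue,_=masks(im);c=quad(red,(150,90,300,230));print(c.tolist())
b=np.array([.644,-.0313,.112])
for o in(.008,.036):print(o,(onslope(m,c,b,np.radians(5.6),o)[1]*1000).round(1).tolist())
cv2.imwrite('pics/w2c.png',im[100:260,150:370,::-1])
E
```

```text
[ 0.61311462 -0.03520827  0.20614273] [ 1.79953443e+02  2.69497532e-02 -8.41544472e+01]
[[258.0, 193.0], [257.0, 222.0], [199.0, 224.0], [198.0, 193.0]]
0.008 [[-35.7, -1.8], [-35.0, 24.6], [16.4, 17.4], [16.0, -8.5]]
0.036 [[-22.1, -11.6], [-21.5, 11.6], [23.6, 5.3], [23.2, -17.4]]
```

View pics/w2.png

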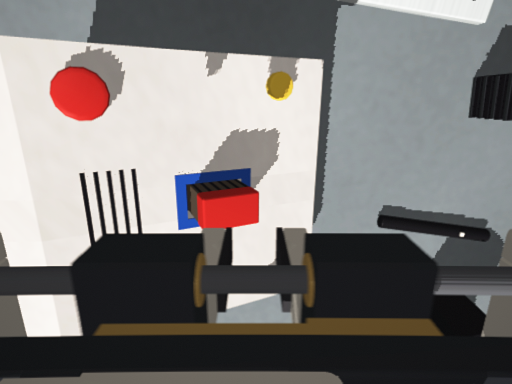

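>>> {"fn": "drive_tool", "kwargs": {
  "increments": [
    [[0.2,0,0,0,-0.029],[0.2,0,0,0,-0.058],[0.2,0,0,0,-0.087],[0.2,0,0,0,-0.116],[0.2,0,0,0,-0.145]]
  ]
}}

```text
time_s: 7.2
tcp_pos: [0.613, -0.0354, 0.2054]
eef_rot: [179.9, 0.1, -31.6]
contact_force: [-1.2, 0.4, -0.7]
gripper_width: 0.0523
gripper_force: 0.0
```

>>> {"fn": "drive_tool", "kwargs": {
  "increments": [
    [[0.2,0,0,0,-0.029],[0.2,0,0,0,-0.058],[0.2,0,0,0,-0.087],[0.2,0,0,0,-0.1044],[0.2,0,0,0,-0.1044]]
  ]
}}

```text
time_s: 7.82
tcp_pos: [0.6131, -0.0354, 0.2057]
eef_rot: [180.0, 0.1, 5.6]
contact_force: [0.5, 0.2, 0.6]
gripper_width: 0.0526
gripper_force: 0.0
```

>>> {"fn": "drive_tool", "kwargs": {
  "increments": [
    [[0.2,0.1,-0.007,0.2,0],[0.2,0.165,-0.007,0.4,0],[0.2,0.165,-0.007,0.57,0],[0.2,0.165,-0.007,0.645,0],[0.2,0.165,-0.007,0.645,0]]
  ]
}}

```text
time_s: 8.45
tcp_pos: [0.6328, -0.0327, 0.1289]
eef_rot: [180.0, 0.1, 5.6]
contact_force: [0.2, 0.7, -0.1]
gripper_width: 0.0525
gripper_force: 0.0
```

```bash
python3 - <<'E'
from bay import *
s=r.get_state();im,m=snap('wrist','w3.png');print(s['tcp_pos'],s['eef_rot'],s['gripper_width'],s['contact_force'])
E
```

```text
[ 0.63275659 -0.03267842  0.12887126] [1.79982903e+02 8.74148069e-02 5.58172186e+00] 0.0525401936470055 [ 0.17366824  0.65404811 -0.14660764]
```

View pics/w3.png

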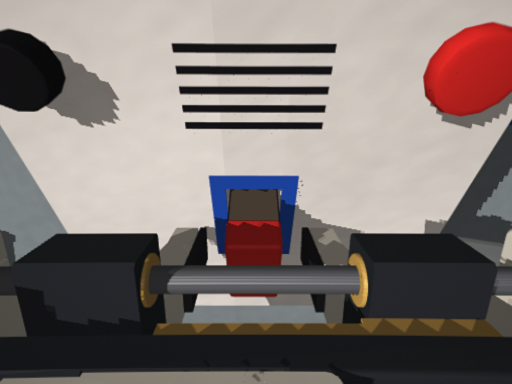

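The jaws straddle the popped-up red cap, centred on it at (253,250), so I'll grip and draw it out along the slot axis.

>>> {"fn": "drive_tool", "kwargs": {
  "increments": [
    [[-1,0,0,0,0],[-1,0,0,0,0],[-1,0,0,0,0],[-1,0,0,0,0],[-1,0,0,0,0]]
  ],
  "squeeze": 25
}}

```text
time_s: 9.12
tcp_pos: [0.6333, -0.0325, 0.1299]
eef_rot: [180.0, -0.0, 5.6]
contact_force: [-0.2, -0.1, 2.5]
gripper_width: 0.0257
gripper_force: 25.0
```

>>> {"fn": "drive_tool", "kwargs": {
  "increments": [
    [[-1,-0.04,0,-0.086,0],[-1,-0.1,0,-0.214,0],[-1,-0.16,0,-0.343,0],[-1,-0.225,0,-0.483,0],[-1,-0.225,0,-0.483,0]]
  ]
}}

```text
time_s: 9.75
tcp_pos: [0.6064, -0.0352, 0.1898]
eef_rot: [-180.0, -0.2, 5.7]
contact_force: [0.1, -0.2, -1.3]
gripper_width: 0.0259
gripper_force: 25.0
```

>>> {"fn": "drive_tool", "kwargs": {
  "increments": [
    [[-1,0,0,-0.25,0],[-1,-0.05,-0.25,-0.375,0],[-1,-0.12,-0.6,-0.375,0],[-1,-0.207,-0.953,-0.375,0]]
  ]
}}

```text
time_s: 10.25
tcp_pos: [0.5697, 0.077, 0.2321]
eef_rot: [-180.0, 0.0, 5.6]
contact_force: [0.5, 1.2, -1.7]
gripper_width: 0.0257
gripper_force: 25.0
```

>>> {"fn": "drive_tool", "kwargs": {
  "increments": [
    [[-1,-0.1,-0.47,0,0],[-1,-0.207,-0.953,0,0]]
  ]
}}

```text
time_s: 10.5
tcp_pos: [0.5334, 0.1888, 0.2321]
eef_rot: [180.0, 0.0, 5.6]
contact_force: [0.6, 0.3, -1.1]
gripper_width: 0.0255
gripper_force: 25.0
```

>>> {"fn": "drive_tool", "kwargs": {
  "increments": [
    [[-1,-0.1,-0.47,0,0],[-1,-0.18,-0.85,0,0],[-1,-0.207,-0.953,0,0],[-1,-0.207,-0.953,0,0]]
  ]
}}

```text
time_s: 11.0
tcp_pos: [0.4978, 0.2993, 0.2319]
eef_rot: [180.0, 0.1, 5.7]
contact_force: [-0.5, -0.5, -1.1]
gripper_width: 0.0258
gripper_force: 25.0
```

>>> {"fn": "drive_tool", "kwargs": {
  "increments": [
    [[-1,0,0,0.3,0],[-1,0,0,0.6,0],[-1,0,0,0.75,0],[-1,0,0,0.75,0]]
  ]
}}

```text
time_s: 11.5
tcp_pos: [0.498, 0.2969, 0.141]
eef_rot: [179.9, 0.2, 5.6]
contact_force: [-0.7, -0.5, -1.8]
gripper_width: 0.026
gripper_force: 25.0
```

```bash
python3 - <<'E'
from bay import *
s=r.get_state();im,m=snap('top','t1.png');w,_=snap('wrist','w4.png');print(s['tcp_pos'],s['eef_rot'],s['gripper_width'],s['time_s'])
cv2.imwrite('pics/c4.png',cv2.resize(np.hstack([cv2.resize(im[140:270,90:250],(480,390)),cv2.resize(w,(520,390))]),(800,312))[:,:,::-1])
E
```

```text
[0.49801428 0.29685059 0.14102833] [1.79861925e+02 1.54799747e-01 5.55182411e+00] 0.026032075730191194 11.5
```

View pics/c4.png

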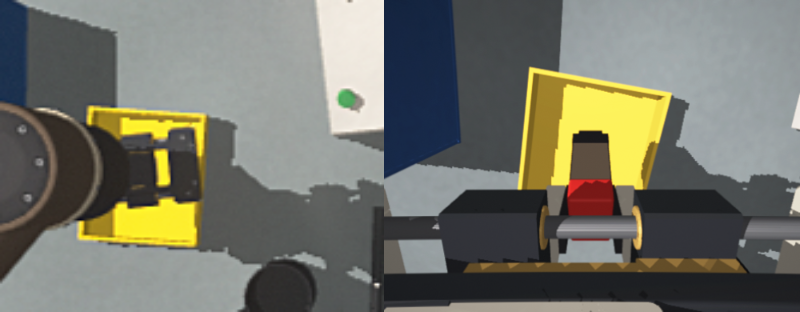

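The gripper is over the yellow tray and the tilted cartridge (brown body, red cap) points into it, so I'll lower and release.

>>> {"fn": "drive_tool", "kwargs": {
  "increments": [
    [[-1,0,0,0.3,0],[-1,0,0,0.5,0],[-1,0,0,0.6,0],[-1,0,0,0.6,0]]
  ]
}}

```text
time_s: 12.1
tcp_pos: [0.4986, 0.2988, 0.0708]
eef_rot: [180.0, -0.0, 5.6]
contact_force: [-0.2, 0.1, -1.3]
gripper_width: 0.0263
gripper_force: 25.0
```

>>> {"fn": "drive_tool", "kwargs": {
  "increments": [
    [[0.1,0,0,0,0],[0.1,0,0,0,0],[0.1,0,0,0,0],[0.1,0,0,0,0]]
  ]
}}

```text
time_s: 12.6
tcp_pos: [0.4984, 0.299, 0.0709]
eef_rot: [-180.0, -0.0, 5.7]
contact_force: [0.8, 0.9, 0.5]
gripper_width: 0.0477
gripper_force: 0.0
```

>>> {"fn": "drive_tool", "kwargs": {
  "increments": [
    [[0.1,0,0,-0.3,0],[0.1,0,0,-0.7,0],[0.1,0,0,-1,0]]
  ]
}}

```text
time_s: 12.98
tcp_pos: [0.4987, 0.2991, 0.1927]
eef_rot: [-180.0, -0.1, 5.7]
contact_force: [0.6, 0.9, -0.8]
gripper_width: 0.0482
gripper_force: 0.0
```

```bash
python3 - <<'E'
from bay import *
s=r.get_state();w,m=snap('wrist','w5.png');print(s['tcp_pos'],s['eef_rot'],s['gripper_width'],s['time_s'])
red,_,_=masks(w);n=cv2.connectedComponentsWithStats(red);print(n[2][1:],n[3][1:])
h=cv2.cvtColor(w,cv2.COLOR_RGB2HSV);c=max(cv2.findContours(cv2.inRange(h,(22,120,80),(34,255,255)),0,2)[0],key=cv2.contourArea);print(onz(m,cv2.convexHull(c)[:,0],.035).round(3)[::6].tolist())
for f in n[3][1:]:print(onz(m,f,.02))
E
```

```text
[0.49865862 0.29908861 0.19266673] [-1.79954556e+02 -7.30403456e-02  5.66000815e+00] 0.04820670109930158 12.975
[[ 240  133   30   51 1451]] [[254.23225362 157.7980703 ]]
[[0.581, 0.358, 0.035], [0.451, 0.231, 0.035], [0.433, 0.375, 0.035]]
[[0.51526418 0.29985409 0.02      ]]
```

>>> {"fn": "drive_tool", "kwargs": {
  "increments": [
    [[0.2,0,0.2,-0.42,0],[0.2,-0.1,0.55,-0.42,0],[0.2,-0.176,0.896,-0.42,0]]
  ]
}}

```text
time_s: 13.4
tcp_pos: [0.4876, 0.1889, 0.2414]
eef_rot: [-180.0, -0.1, 5.7]
contact_force: [-0.0, -0.6, 0.1]
gripper_width: 0.0524
gripper_force: 0.0
```

>>> {"fn": "drive_tool", "kwargs": {
  "increments": [
    [[0.2,-0.088,0.448,0,0],[0.2,-0.176,0.896,0,0]]
  ]
}}

```text
time_s: 13.65
tcp_pos: [0.477, 0.0793, 0.241]
eef_rot: [-180.0, -0.0, 5.7]
contact_force: [-0.0, -0.7, -0.5]
gripper_width: 0.0526
gripper_force: 0.0
```

>>> {"fn": "drive_tool", "kwargs": {
  "increments": [
    [[0.2,-0.088,0.448,0,0],[0.2,-0.176,0.896,0,0]]
  ]
}}

```text
time_s: 13.9
tcp_pos: [0.4665, -0.03, 0.2411]
eef_rot: [-180.0, -0.0, 5.7]
contact_force: [1.1, -0.8, -0.2]
gripper_width: 0.0525
gripper_force: 0.0
```

>>> {"fn": "drive_tool", "kwargs": {
  "increments": [
    [[0.2,-0.088,0.448,0,0],[0.2,-0.176,0.896,0,0]]
  ]
}}

```text
time_s: 14.15
tcp_pos: [0.4561, -0.1391, 0.2412]
eef_rot: [-180.0, -0.1, 5.7]
contact_force: [1.3, -0.2, 0.1]
gripper_width: 0.0524
gripper_force: 0.0
```

>>> {"fn": "drive_tool", "kwargs": {
  "increments": [
    [[0.2,-0.088,0.448,0,0.02],[0.2,-0.176,0.896,0,0.045],[0.2,-0.176,0.896,0,0.045],[0.2,-0.176,0.896,0,0.045]]
  ]
}}

```text
time_s: 14.65
tcp_pos: [0.4458, -0.2467, 0.2406]
eef_rot: [-180.0, 0.0, -10.6]
contact_force: [-0.2, -0.3, 0.1]
gripper_width: 0.0525
gripper_force: 0.0
```

```bash
python3 - <<'E'
from bay import *
s=r.get_state();w,m=snap('wrist','w6.png');t,mt=snap('top','t2.png');print(s['tcp_pos'],s['eef_rot'],s['gripper_width'],s['time_s'])
g=masks(w)[2];n=cv2.connectedComponentsWithStats(g);print([x for x in n[2][1:].tolist() if x[4]>50])
c=max(cv2.findContours(g,0,2)[0],key=cv2.contourArea);q=cv2.boxPoints(cv2.minAreaRect(c));print(q.tolist(),onz(m,q,.082).round(4).tolist())
cv2.imwrite('pics/c6.png',np.hstack([cv2.resize(t[150:270,90:250],(480,360)),cv2.resize(w[:240],(320,360))])[:,:,::-1])
E
```

```text
[ 0.44583984 -0.2466624   0.24064348] [-1.79992458e+02  2.39478332e-02 -1.05741590e+01] 0.052501653810432106 14.65
[[241, 150, 27, 44, 1074]]
[[240.765380859375, 192.91488647460938], [241.91140747070312, 149.3660888671875], [267.1044921875, 150.029052734375], [265.9584655761719, 193.57785034179688]] [[0.4306, -0.2308, 0.082], [0.4751, -0.2408, 0.082], [0.4699, -0.2655, 0.082], [0.4251, -0.2565, 0.082]]
```

View pics/c6.png

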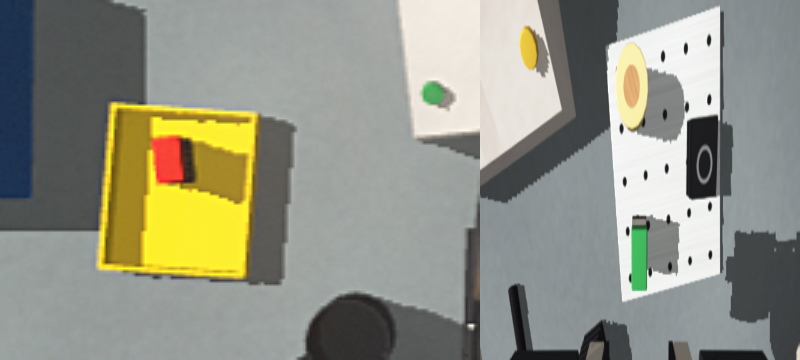

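The spent cartridge stands upright inside the tray (red cap at crop (170,160)). The fresh green cap is in line ahead of the open jaws, beyond the roll and stack A.

>>> {"fn": "drive_tool", "kwargs": {
  "increments": [
    [[0.2,0.032,0.005,0.4,0.003],[0.2,0.032,0.005,0.8,0.003],[0.2,0.032,0.005,1,0.003]]
  ],
  "squeeze": 10
}}

```text
time_s: 15.12
tcp_pos: [0.449, -0.2462, 0.1188]
eef_rot: [-180.0, 0.1, -11.5]
contact_force: [0.5, 0.5, 0.6]
gripper_width: 0.0522
gripper_force: 0.0
```

>>> {"fn": "drive_tool", "kwargs": {
  "increments": [
    [[0.2,0,0,0.25,0],[0.2,0,0,0.42,0],[0.2,0,0,0.472,0],[0.2,0,0,0.472,0]]
  ]
}}

```text
time_s: 15.62
tcp_pos: [0.4503, -0.2472, 0.0646]
eef_rot: [180.0, -0.0, -11.5]
contact_force: [-0.6, 0.0, 0.3]
gripper_width: 0.0524
gripper_force: 0.0
```

>>> {"fn": "drive_tool", "kwargs": {
  "increments": [
    [[-1,0,0,0,0],[-1,0,0,0,0],[-1,0,0,0,0],[-1,0,0,0,0],[-1,0,0,0,0]]
  ]
}}

```text
time_s: 16.25
tcp_pos: [0.45, -0.2479, 0.0647]
eef_rot: [180.0, -0.0, -11.6]
contact_force: [-0.3, -0.2, 5.4]
gripper_width: 0.026
gripper_force: 10.0
```

Gripped. The tool can't tilt, so I'll lift the cartridge, yaw it, and swing its top over by 25° against the unit's right side edge. It pivots in the pads there. Then I'll insert it.

>>> {"fn": "drive_tool", "kwargs": {
  "increments": [
    [[-1,0,0,-0.2,0],[-1,0,0,-0.6,0],[-1,0,0,-0.9,0]]
  ]
}}

```text
time_s: 16.62
tcp_pos: [0.4498, -0.2478, 0.1737]
eef_rot: [180.0, -0.0, -11.6]
contact_force: [1.2, 0.1, -1.2]
gripper_width: 0.0261
gripper_force: 10.0
```

>>> {"fn": "drive_tool", "kwargs": {
  "increments": [
    [[-1,0.1,-0.1,-0.4,0],[-1,0.3,-0.25,-0.64,0],[-1,0.5,-0.4,-0.64,0]]
  ]
}}

```text
time_s: 17.0
tcp_pos: [0.52, -0.2128, 0.252]
eef_rot: [-180.0, -0.3, -11.7]
contact_force: [-0.5, -0.5, -1.0]
gripper_width: 0.0256
gripper_force: 10.0
```

>>> {"fn": "drive_tool", "kwargs": {
  "increments": [
    [[-1,0.3,-0.213,0,0.028],[-1,0.59,-0.426,0,0.056],[-1,0.59,-0.426,0,0.084],[-1,0.59,-0.426,0,0.112],[-1,0.59,-0.426,0,0.14]]
  ]
}}

```text
time_s: 17.62
tcp_pos: [0.5977, -0.1769, 0.2481]
eef_rot: [179.9, 0.1, -62.4]
contact_force: [-0.5, 0.0, -0.8]
gripper_width: 0.0261
gripper_force: 10.0
```

>>> {"fn": "drive_tool", "kwargs": {
  "increments": [
    [[-1,0,0,0,0.028],[-1,0,0,0,0.056],[-1,0,0,0,0.0625],[-1,0,0,0,0.0625]]
  ]
}}

```text
time_s: 18.12
tcp_pos: [0.5976, -0.177, 0.2485]
eef_rot: [179.9, 0.0, -84.5]
contact_force: [0.4, 0.1, -1.0]
gripper_width: 0.026
gripper_force: 10.0
```

```bash
python3 - <<'E'
from bay import *
s=r.get_state();w,m=snap('scene','s2.png');print(s['tcp_pos'],s['eef_rot'],s['gripper_width'],s['time_s'])
cv2.imwrite('pics/c7.png',cv2.resize(w[110:290,90:310],(660,540))[:,:,::-1])
E
```

```text
[ 0.59763092 -0.17704899  0.24848501] [ 1.79943823e+02  1.81037389e-02 -8.45172796e+01] 0.02602882379409539 18.125
```

View pics/c7.png

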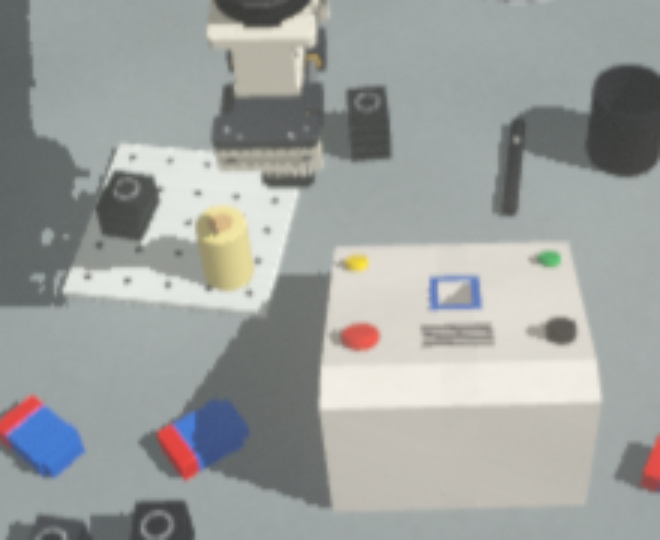

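```bash
python3 - <<'E'
from bay import *
s=r.get_state();m=camera_model('scene');p=s['tcp_pos']
print(((proj(m,[p,p+[0,0,.055],p+[0,0,-.05],[.595,-.1466,.084]])-[90,110])*3).round())
w,mw=snap('wrist','w8.png');t,mt=snap('top','t8.png')
print(s['tcp_pos'],proj(mt,[p]))
cv2.imwrite('pics/c8.png',np.hstack([cv2.resize(t[80:280,220:420],(384,384)),cv2.resize(w,(416,384))])[:,:,::-1])
E
```

```text
[[280. 139.]
 [274.  91.]
 [285. 180.]
 [330. 263.]]
[ 0.59769564 -0.17704786  0.24861978] [[324.66997545 169.20383195]]
```

View pics/c8.png

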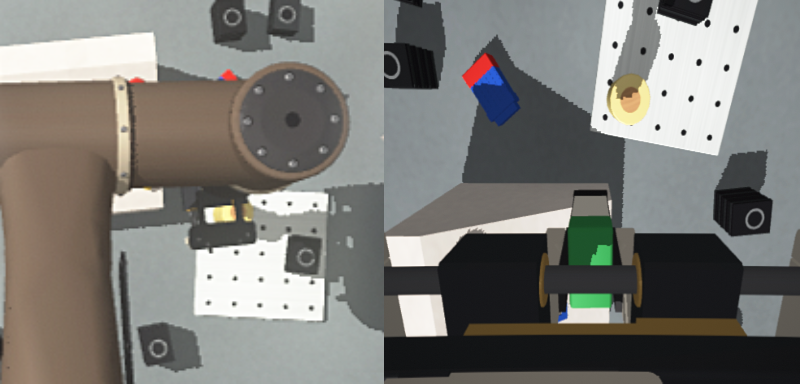

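Top and scene agree with the commanded pose. The wrist view shows the green cap gripped centrally at (590,260). I'll now lower it beside the unit's edge and swing it.

>>> {"fn": "drive_tool", "kwargs": {
  "increments": [
    [[-1,0,0,0.35,0],[-1,0,0,0.7,0],[-1,0,0,0.85,0],[-1,0,0,0.85,0]]
  ]
}}

```text
time_s: 18.77
tcp_pos: [0.5969, -0.1771, 0.1455]
eef_rot: [179.8, 0.0, -84.5]
contact_force: [-0.5, 0.1, -0.2]
gripper_width: 0.0258
gripper_force: 10.0
```

>>> {"fn": "drive_tool", "kwargs": {
  "increments": [
    [[-1,0,0,0.15,0],[-1,0,0,0.205,0],[-1,0,0,0.205,0]]
  ]
}}

```text
time_s: 19.15
tcp_pos: [0.5976, -0.1771, 0.1221]
eef_rot: [180.0, 0.0, -84.5]
contact_force: [-0.3, 0.1, -0.4]
gripper_width: 0.0262
gripper_force: 10.0
```

>>> {"fn": "drive_tool", "kwargs": {
  "increments": [
    [[-1,-0.035,0,0,0],[-1,-0.07,0,0,0],[-1,-0.09,0,0,0],[-1,-0.11,0,-0.01,0],[-1,-0.11,0,-0.01,0]]
  ]
}}

```text
time_s: 19.77
tcp_pos: [0.5969, -0.164, 0.1241]
eef_rot: [-180.0, -0.0, -84.5]
contact_force: [-0.5, -3.0, 1.6]
gripper_width: 0.0259
gripper_force: 10.0
```

>>> {"fn": "drive_tool", "kwargs": {
  "increments": [
    [[-1,-0.03,0,-0.012,0],[-1,-0.06,0,-0.024,0],[-1,-0.09,0,-0.034,0],[-1,-0.118,0,-0.04,0],[-1,-0.118,0,-0.04,0]]
  ]
}}

```text
time_s: 20.4
tcp_pos: [0.595, -0.1494, 0.1284]
eef_rot: [180.0, 0.0, -84.5]
contact_force: [-0.2, -0.6, -0.4]
gripper_width: 0.0259
gripper_force: 10.0
```

```bash
cat > tilt.py <<'E'
from bay import *
s=r.get_state();w,m=snap('wrist','w9.png')
T=R.from_euler('xyz',s['eef_rot'],degrees=True).as_matrix();G=s['tcp_pos']-T[:,2]*.008
g=masks(w)[2];n=cv2.connectedComponentsWithStats(g);i=1+np.argmax(n[2][1:,4]);print('green',n[2][i])
# predicted cap rows for tilts: far/near top edge & lower far edge of cap
for a in(0,10,15,20,25,30,35):
    c,sn=np.cos(np.radians(a)),np.sin(np.radians(a))
    ax=T@[-sn,0,-c];ex=T@[c,0,-sn]   # cart axis up, cart x toward tool +x
    P=[G+ax*.010+ex*.022,G+ax*.010-ex*.022,G-ax*.060+ex*.018]
    print(a,proj(m,P).round(0).tolist())
x=253
print('col',x,''.join('G' if g[y,x] else ('W' if w[y,x].min()>120 else '.') for y in range(120,260,2)))
print(s['tcp_pos'],s['time_s'],s['contact_force'])
E
python3 tilt.py
```

```text
green [ 225  219   59   47 2615]
0 [[252.0, 227.0], [252.0, 309.0], [252.0, 191.0]]
10 [[252.0, 235.0], [252.0, 306.0], [252.0, 178.0]]
15 [[252.0, 239.0], [252.0, 304.0], [252.0, 172.0]]
20 [[252.0, 244.0], [252.0, 302.0], [252.0, 166.0]]
25 [[252.0, 248.0], [252.0, 300.0], [252.0, 161.0]]
30 [[252.0, 253.0], [252.0, 297.0], [252.0, 155.0]]
35 [[252.0, 258.0], [252.0, 294.0], [252.0, 151.0]]
col 253 ............................WWWWWWWWWWWWWWWWWWWWW.GGGGGGGGGGGGGGGGGGGG
[ 0.59496936 -0.14941724  0.1283888 ] 20.4 [-0.20708582 -0.6346723  -0.44853316]
```

```bash
python3 - <<'E'
import cv2
for f in('w8','w9','w3'):
    w=cv2.imread(f'pics/{f}.png')[:,:,::-1];print(f)
    for y in range(140,266,3): print(y,*[tuple(int(v) for v in w[y,x]) for x in(236,253)],end=' | ')
    print()
E
```

```text
w8
140 (62, 65, 67) (62, 65, 67) | 143 (61, 64, 65) (62, 66, 67) | 146 (62, 66, 66) (63, 66, 68) | 149 (62, 64, 66) (63, 66, 68) | 152 (62, 65, 67) (64, 66, 69) | 155 (62, 66, 67) (63, 66, 68) | 158 (63, 66, 67) (63, 67, 68) | 161 (64, 66, 68) (64, 66, 68) | 164 (63, 66, 67) (64, 66, 68) | 167 (63, 67, 68) (63, 67, 68) | 170 (63, 67, 69) (66, 70, 72) | 173 (64, 67, 69) (65, 68, 69) | 176 (64, 69, 70) (63, 67, 69) | 179 (64, 68, 69) (64, 66, 68) | 182 (65, 70, 70) (66, 69, 71) | 185 (116, 111, 106) (115, 110, 106) | 188 (116, 113, 108) (115, 110, 106) | 191 (12, 12, 13) (12, 11, 12) | 194 (12, 11, 13) (10, 9, 10) | 197 (127, 123, 115) (126, 122, 115) | 200 (125, 121, 113) (125, 121, 113) | 203 (125, 121, 114) (125, 121, 114) | 206 (125, 122, 113) (125, 121, 114) | 209 (124, 120, 113) (125, 121, 114) | 212 (125, 121, 114) (126, 121, 114) | 215 (124, 120, 113) (101, 109, 95) | 218 (24, 70, 36) (25, 70, 37) | 221 (26, 70, 37) (26, 70, 37) | 224 (26, 70, 36) (25, 71, 36) | 227 (28, 77, 40) (27, 76, 39) | 230 (29, 83, 41) (29, 83, 41) | 233 (30, 84, 44) (29, 83, 43) | 236 (28, 82, 42) (29,
[... 2468 characters left out ...]
, 48) (70, 59, 49) | 203 (70, 58, 48) (70, 59, 49) | 206 (70, 59, 48) (70, 59, 49) | 209 (70, 58, 48) (71, 60, 49) | 212 (70, 59, 48) (70, 58, 48) | 215 (71, 60, 50) (70, 59, 48) | 218 (70, 59, 49) (69, 59, 49) | 221 (164, 29, 27) (159, 29, 27) | 224 (180, 31, 29) (176, 31, 28) | 227 (92, 17, 15) (92, 15, 15) | 230 (94, 17, 16) (93, 17, 16) | 233 (93, 17, 16) (93, 18, 16) | 236 (93, 17, 15) (93, 18, 17) | 239 (93, 17, 15) (93, 17, 16) | 242 (93, 18, 15) (93, 18, 17) | 245 (105, 23, 22) (104, 22, 21) | 248 (104, 22, 21) (104, 24, 21) | 251 (94, 17, 16) (95, 18, 16) | 254 (95, 19, 17) (95, 17, 16) | 257 (95, 18, 17) (94, 17, 15) | 260 (95, 19, 17) (94, 17, 16) | 263 (95, 16, 15) (95, 16, 14) |
```

The foot's dark edge sits at row 162, against a predicted 161 for 25°, so the cartridge now leans about 25° in the pads. Next I lift, turn back and go to the bay.

>>> {"fn": "drive_tool", "kwargs": {
  "increments": [
    [[-1,0,0,-0.3,0],[-1,0,0,-0.65,0],[-1,0,0,-0.93,0],[-1,0,0,-0.93,0]]
  ],
  "squeeze": 14
}}

```text
time_s: 20.95
tcp_pos: [0.5968, -0.1495, 0.2432]
eef_rot: [-179.7, -0.0, -84.5]
contact_force: [0.7, 0.2, -0.5]
gripper_width: 0.0259
gripper_force: 14.0
```

>>> {"fn": "drive_tool", "kwargs": {
  "increments": [
    [[-1,-0.2,-0.05,0,-0.029],[-1,-0.4,-0.1,0,-0.058],[-1,-0.6,-0.15,0,-0.087],[-1,-0.8,-0.2,0,-0.116],[-1,-0.94,-0.254,0,-0.145]]
  ]
}}

```text
time_s: 21.58
tcp_pos: [0.6143, -0.0333, 0.2388]
eef_rot: [180.0, 0.1, -32.0]
contact_force: [0.3, -0.2, -1.7]
gripper_width: 0.0259
gripper_force: 14.0
```

>>> {"fn": "drive_tool", "kwargs": {
  "increments": [
    [[-1,0,0,0,-0.029],[-1,0,0,0,-0.058],[-1,0,0,0,-0.087],[-1,0,0,0,-0.1053],[-1,0,0,0,-0.1053]]
  ]
}}

```text
time_s: 22.2
tcp_pos: [0.6144, -0.0344, 0.2389]
eef_rot: [-180.0, 0.1, 5.5]
contact_force: [0.3, -0.4, -0.6]
gripper_width: 0.0258
gripper_force: 14.0
```

```bash
cat >> tilt.py <<'E'
for y in range(100,230,4): print(y,*[tuple(int(v) for v in w[y,x]) for x in(240,253,266)],end=' | ')
# slot position in tool frame
b=np.array([.644,-.0313,.112]);n=np.array([-.4206,-.0412,.9063])
print('\nlocal G to start',T.T@(b+.07*n-G)/.12, 'rim px',proj(m,[b]))
red,blue,_=masks(w);k=cv2.connectedComponentsWithStats(blue);print([(a.tolist()) for a in k[2][1:] if a[4]>80])
E
python3 tilt.py
```

```text
green [ 225  219   59   46 2588]
0 [[252.0, 224.0], [252.0, 306.0], [253.0, 189.0]]
10 [[252.0, 232.0], [252.0, 304.0], [253.0, 176.0]]
15 [[252.0, 236.0], [253.0, 302.0], [253.0, 170.0]]
20 [[252.0, 241.0], [253.0, 300.0], [253.0, 164.0]]
25 [[252.0, 245.0], [253.0, 297.0], [253.0, 158.0]]
30 [[252.0, 250.0], [253.0, 295.0], [253.0, 153.0]]
35 [[252.0, 255.0], [253.0, 292.0], [253.0, 148.0]]
col 253 W...........................WWWWWWWWWWWWWWWWWWWWW.GGGGGGGGGGGGGGGGGGGG
[ 0.61437359 -0.0343641   0.23889702] 22.2 [ 0.2776757 -0.3999017 -0.6098435]
100 (229, 223, 216) (230, 226, 218) (229, 223, 216) | 104 (227, 221, 213) (230, 225, 217) (230, 224, 217) | 108 (229, 224, 216) (231, 225, 216) (231, 226, 219) | 112 (231, 226, 219) (231, 226, 219) (231, 226, 219) | 116 (232, 227, 219) (230, 224, 217) (231, 225, 216) | 120 (235, 226, 218) (234, 224, 216) (235, 226, 219) | 124 (33, 74, 174) (32, 75, 174) (33, 75, 174) | 128 (32, 75, 174) (33, 76, 174) (33, 76, 175) | 132 (106, 100, 93) (19, 39, 88) (120, 116, 111) | 136 (109, 104, 98) (18, 39, 90) (126, 121, 117) | 140 (113, 106, 102) (19, 40
[... 624 characters left out ...]
4, 231, 223) | 192 (234, 231, 223) (234, 230, 223) (234, 230, 223) | 196 (234, 231, 223) (234, 231, 223) (234, 230, 223) | 200 (234, 231, 223) (234, 231, 223) (234, 230, 223) | 204 (234, 231, 223) (234, 230, 223) (234, 231, 223) | 208 (234, 231, 223) (234, 230, 223) (234, 230, 223) | 212 (235, 231, 223) (234, 231, 223) (234, 231, 223) | 216 (237, 232, 225) (237, 232, 225) (237, 232, 225) | 220 (47, 144, 69) (47, 143, 68) (46, 140, 68) | 224 (52, 148, 74) (45, 133, 66) (26, 74, 38) | 228 (27, 75, 39) (27, 76, 39) (27, 75, 39) | 
local G to start [ 0.00256602 -0.00107125  0.59546389] rim px [[253.01428442 152.47401569]]
[[22, 0, 59, 40, 1574], [417, 38, 71, 62, 2670], [228, 122, 53, 58, 1491]]
```

>>> {"fn": "drive_tool", "kwargs": {
  "increments": [
    [[-1,0.015,0,0.25,0],[-1,0.015,0,0.48,0],[-1,0.015,0,0.595,0],[-1,0.015,0,0.595,0]]
  ]
}}

```text
time_s: 22.75
tcp_pos: [0.6162, -0.0346, 0.1677]
eef_rot: [180.0, 0.1, 5.5]
contact_force: [-0.5, -0.6, -0.8]
gripper_width: 0.0259
gripper_force: 14.0
```

>>> {"fn": "drive_tool", "kwargs": {
  "increments": [
    [[-1,0.018,0,0.038,0],[-1,0.035,0,0.075,0],[-1,0.052,0,0.113,0],[-1,0.067,0,0.151,0],[-1,0.067,0,0.151,0]]
  ]
}}

```text
time_s: 23.38
tcp_pos: [0.6245, -0.0337, 0.15]
eef_rot: [180.0, 0.1, 5.6]
contact_force: [0.0, -0.5, -0.5]
gripper_width: 0.0259
gripper_force: 14.0
```

>>> {"fn": "drive_tool", "kwargs": {
  "increments": [
    [[-1,0.006,0,0.03,0],[-1,0.016,0,0.06,0],[-1,0.028,0,0.09,0],[-1,0.028,0,0.09,0]]
  ]
}}

```text
time_s: 23.88
tcp_pos: [0.6286, -0.0333, 0.1397]
eef_rot: [180.0, -0.0, 5.6]
contact_force: [1.5, 1.5, -1.5]
gripper_width: 0.0262
gripper_force: 14.0
```

>>> {"fn": "drive_tool", "kwargs": {
  "increments": [
    [[-1,0.014,0,0.03,0],[-1,0.028,0,0.06,0],[-1,0.028,0,0.06,0]]
  ]
}}

```text
time_s: 24.25
tcp_pos: [0.6319, -0.033, 0.1324]
eef_rot: [180.0, -0.0, 5.6]
contact_force: [3.3, 0.4, -1.6]
gripper_width: 0.0259
gripper_force: 14.0
```

>>> {"fn": "drive_tool", "kwargs": {
  "increments": [
    [[-1,0.008,0,0.019,0],[-1,0.016,0,0.038,0],[-1,0.016,0,0.038,0]]
  ]
}}

```text
time_s: 24.62
tcp_pos: [0.6337, -0.0328, 0.1282]
eef_rot: [180.0, -0.0, 5.6]
contact_force: [2.3, 0.3, 2.0]
gripper_width: 0.0258
gripper_force: 14.0
```

>>> {"fn": "drive_tool", "kwargs": {
  "increments": [
    [[0.2,0,0,0,0],[0.2,0,0,0,0],[0.2,0,0,0,0],[0.2,0,0,0,0]]
  ]
}}

```text
time_s: 25.12
tcp_pos: [0.6331, -0.0329, 0.1278]
eef_rot: [-180.0, 0.0, 5.6]
contact_force: [-0.6, 0.4, -0.3]
gripper_width: 0.0519
gripper_force: 0.0
```

```bash
cat > fr.py <<'E'
from bay import *
s=r.get_state();w,m=snap('wrist','wf.png');print(s['tcp_pos'],s['eef_rot'],s['time_s'],s['gripper_width'])
g=masks(w)[2];n=cv2.connectedComponentsWithStats(g);i=1+np.argmax(n[2][1:,4]);print('green',n[2][i])
b=np.array([.644,-.0313,.112]);yaw=np.radians(5.6)
ux=np.array([np.cos(yaw)*np.cos(.4363),np.sin(yaw)*np.cos(.4363),np.sin(.4363)]);uy=np.array([-np.sin(yaw),np.cos(yaw),0]);nn=np.cross(ux,uy)
for d in(.001,.008,.03,.036,.042):
    P=[b+nn*d+ux*i*.022+uy*j*.013 for i,j in((1,1),(1,-1),(-1,-1),(-1,1))];print(d,proj(m,P).round(0).tolist())
c=max(cv2.findContours(g,0,2)[0],key=cv2.contourArea);print(quad(g).tolist())
for y in range(200,250,3): print(y,tuple(int(v) for v in w[y,253]),end=' | ')
E
python3 fr.py
```

```text
[ 0.63307084 -0.03290861  0.12783795] [-1.79999863e+02  2.87052712e-02  5.56811172e+00] 25.125 0.051866492539125536
green [ 225  222   58   43 2390]
0.001 [[227.0, 191.0], [276.0, 191.0], [273.0, 244.0], [231.0, 244.0]]
0.008 [[226.0, 201.0], [277.0, 201.0], [274.0, 254.0], [230.0, 254.0]]
0.03 [[222.0, 234.0], [280.0, 234.0], [275.0, 287.0], [228.0, 287.0]]
0.036 [[221.0, 245.0], [281.0, 245.0], [276.0, 297.0], [227.0, 297.0]]
0.042 [[220.0, 256.0], [282.0, 256.0], [277.0, 308.0], [226.0, 308.0]]
[[280.0, 224.0], [280.0, 264.0], [227.0, 263.0], [228.0, 222.0]]
200 (219, 213, 202) | 203 (218, 213, 202) | 206 (218, 212, 201) | 209 (219, 213, 202) | 212 (218, 212, 201) | 215 (219, 213, 202) | 218 (218, 212, 201) | 221 (136, 147, 129) | 224 (41, 125, 60) | 227 (25, 76, 37) | 230 (23, 64, 33) | 233 (22, 64, 31) | 236 (22, 64, 32) | 239 (21, 64, 31) | 242 (21, 64, 32) | 245 (23, 67, 33) | 248 (29, 76, 40) |
```

The fresh cartridge sits on the carriage at the popped-up height: its cap edge rows match those of the spent one when it popped. Now I retreat, close the jaws, turn 90° and push it home.

>>> {"fn": "drive_tool", "kwargs": {
  "increments": [
    [[0.2,-0.02,0,-0.2,0],[0.2,-0.11,0.006,-0.5,0],[0,-0.11,0.006,-0.65,0],[-1,-0.11,0.006,-0.65,0],[-1,-0.11,0.006,-0.65,0]]
  ]
}}

```text
time_s: 25.8
tcp_pos: [0.6197, -0.0348, 0.2051]
eef_rot: [-180.0, 0.1, 5.6]
contact_force: [0.3, 1.1, -0.3]
gripper_width: 0.0295
gripper_force: 0.0
```

>>> {"fn": "drive_tool", "kwargs": {
  "increments": [
    [[-1,0,0,0,0.029],[-1,0,0,0,0.058],[-1,0,0,0,0.087],[-1,0,0,0,0.116],[-1,0,0,0,0.145]]
  ]
}}

```text
time_s: 26.42
tcp_pos: [0.6197, -0.0349, 0.2044]
eef_rot: [179.9, 0.1, -47.0]
contact_force: [-0.1, 0.1, -0.4]
gripper_width: 0.0007
gripper_force: 0.0
```

>>> {"fn": "drive_tool", "kwargs": {
  "increments": [
    [[-1,0,0,0,0.029],[-1,0,0,0,0.058],[-1,0,0,0,0.087],[-1,0,0,0,0.105],[-1,0,0,0,0.105]]
  ]
}}

```text
time_s: 27.05
tcp_pos: [0.6197, -0.0349, 0.2047]
eef_rot: [179.9, -0.0, -84.4]
contact_force: [0.1, -0.0, 0.4]
gripper_width: 0.0003
gripper_force: 0.0
```

>>> {"fn": "drive_tool", "kwargs": {
  "increments": [
    [[-1,0,0,0.2,0],[-1,0,0,0.34,0],[-1,0,0,0.37,0],[-1,0,0,0.37,0]]
  ]
}}

```text
time_s: 27.55
tcp_pos: [0.6203, -0.0349, 0.1615]
eef_rot: [180.0, -0.0, -84.4]
contact_force: [0.8, 0.3, 0.2]
gripper_width: 0.0004
gripper_force: 0.0
```

>>> {"fn": "drive_tool", "kwargs": {
  "increments": [
    [[-1,0,-0.0106,0.0227,0],[-1,0,-0.021,0.045,0],[-1,0,-0.032,0.068,0],[-1,0,-0.042,0.091,0],[-1,0,-0.053,0.113,0]]
  ]
}}

```text
time_s: 28.18
tcp_pos: [0.6272, -0.0342, 0.1484]
eef_rot: [-179.9, -0.0, -84.4]
contact_force: [0.9, -0.3, 5.3]
gripper_width: 0.0005
gripper_force: 2.0
```

>>> {"fn": "drive_tool", "kwargs": {
  "increments": [
    [[-1,0,-0.0106,0.0227,0],[-1,0,-0.021,0.045,0],[-1,0,-0.032,0.068,0],[-1,0,-0.042,0.091,0],[-1,0,-0.053,0.113,0]]
  ]
}}

```text
time_s: 28.8
tcp_pos: [0.6337, -0.0336, 0.1349]
eef_rot: [-179.9, -0.0, -84.4]
contact_force: [0.4, -0.1, 5.4]
gripper_width: 0.0004
gripper_force: 2.5
```

>>> {"fn": "drive_tool", "kwargs": {
  "increments": [
    [[-1,0,-0.0106,0.0227,0],[-1,0,-0.021,0.045,0],[-1,0,-0.028,0.06,0],[-1,0,-0.028,0.06,0]]
  ]
}}

```text
time_s: 29.3
tcp_pos: [0.6369, -0.0332, 0.1275]
eef_rot: [-179.9, -0.0, -84.4]
contact_force: [0.8, 0.7, 4.3]
gripper_width: 0.0008
gripper_force: 1.7
```

>>> {"fn": "drive_tool", "kwargs": {
  "increments": [
    [[-1,0,-0.006,0.012,0],[-1,0,-0.012,0.025,0],[-1,0,-0.012,0.025,0]]
  ]
}}

```text
time_s: 29.68
tcp_pos: [0.638, -0.0334, 0.126]
eef_rot: [-179.9, -0.0, -84.4]
contact_force: [-4.1, 0.5, 15.4]
gripper_width: 0.0006
gripper_force: 7.7
```

>>> {"fn": "drive_tool", "kwargs": {
  "increments": [
    [[-1,0,-0.004,0.01,0],[-1,0,-0.004,0.01,0],[-1,0,-0.004,0.01,0]]
  ]
}}

```text
time_s: 30.05
tcp_pos: [0.6382, -0.0335, 0.1259]
eef_rot: [-179.9, -0.1, -84.4]
contact_force: [-8.2, 0.7, 22.6]
gripper_width: 0.0002
gripper_force: 11.9
```

>>> {"fn": "drive_tool", "kwargs": {
  "increments": [
    [[-1,0,0.05,-0.11,0],[-1,0,0.15,-0.33,0],[-1,0,0.25,-0.7,0],[-1,0,0.25,-0.95,0],[-1,0,0.25,-0.95,0]]
  ]
}}

```text
time_s: 30.68
tcp_pos: [0.6089, -0.0359, 0.2396]
eef_rot: [-179.8, 0.0, -84.4]
contact_force: [-0.1, -0.9, -0.4]
gripper_width: 0.0005
gripper_force: 0.0
```

```bash
python3 fr.py; python3 - <<'E'
from bay import *
import numpy as np
t,m=snap('scene','sf.png');a=cv2.imread('pics/s0.png')[:,:,::-1]
# anything moved? compare scene pictures
d=(cv2.GaussianBlur(cv2.absdiff(t,np.ascontiguousarray(a)),(3,3),0).max(2)>45).astype(np.uint8);k=cv2.connectedComponentsWithStats(d);print([x for x in k[2][1:].tolist() if x[4]>15])
red=masks(t)[0];k=cv2.connectedComponentsWithStats(red);print('red',[(x.tolist(),c.round().tolist()) for x,c in zip(k[2][1:],k[3][1:]) if x[4]>15])
E
```

```text
[ 0.60893632 -0.03589116  0.23955361] [-1.79778711e+02  2.85856503e-02 -8.44211440e+01] 30.675 0.0004928666707742245
green [ 192  170   50   35 1436]
0.001 [[193.0, 204.0], [191.0, 176.0], [237.0, 171.0], [238.0, 197.0]]
0.008 [[195.0, 206.0], [193.0, 178.0], [240.0, 173.0], [241.0, 199.0]]
0.03 [[202.0, 214.0], [200.0, 184.0], [250.0, 178.0], [250.0, 207.0]]
0.036 [[204.0, 217.0], [202.0, 186.0], [253.0, 180.0], [253.0, 209.0]]
0.042 [[206.0, 219.0], [204.0, 188.0], [256.0, 182.0], [256.0, 211.0]]
[[241.0, 174.0], [240.0, 198.0], [193.0, 199.0], [192.0, 175.0]]
200 (233, 228, 222) | 203 (234, 229, 223) | 206 (234, 228, 223) | 209 (234, 229, 223) | 212 (235, 230, 226) | 215 (235, 230, 224) | 218 (234, 229, 223) | 221 (234, 229, 224) | 224 (235, 229, 225) | 227 (187, 178, 172) | 230 (172, 164, 158) | 233 (171, 162, 155) | 236 (170, 162, 155) | 239 (169, 161, 154) | 242 (171, 163, 155) | 245 (172, 164, 158) | 248 (169, 160, 153) | [[241, 0, 57, 30, 908], [301, 0, 36, 45, 614], [345, 0, 37, 35, 1049], [454, 0, 58, 56, 1373], [294, 7, 8, 10, 46], [290, 20, 9, 6, 36], [331, 34, 11, 13, 85], [359, 35, 17, 9, 117], [245, 41, 11, 8, 21], [353, 41, 5, 4, 16], [452, 44, 12, 19, 132], [122, 46, 50, 11, 391], [224, 47, 54, 31, 768], [193, 49, 23, 10, 185], [229, 49, 13, 5, 40], [509, 49, 3, 12, 29], [93, 54, 4, 7, 17], [36, 58, 152, 154, 8971], [275, 60, 125, 68, 2227], [494, 72, 7, 11, 23], [193, 91, 26, 7, 108], [220, 97, 41, 37, 1052], [236, 96, 7, 6, 28], [247, 99, 9, 6, 36], [225, 136, 32, 34, 707], [255, 168, 5, 9, 33], [335, 183, 32, 26, 522], [236, 201, 11, 11, 106], [125, 211, 37, 8, 177]]
red [([355, 184, 11, 14, 123], [360.0, 191.0]), ([32, 208, 9, 7, 49], [36.0, 210.0]), ([205, 219, 11, 7, 56], [210.0, 222.0]), ([89, 243, 14, 12, 62], [95.0, 248.0]), ([143, 252, 13, 17, 106], [149.0, 260.0]), ([305, 256, 9, 14, 70], [309.0, 263.0])]
```

```bash
python3 -c "
from plant import job;print(job.close_job())"
```

```text
the job is handed in; nothing more can be done
None
```

The job is handed in at about 31 s of the 62 s allowed: the spent red-capped cartridge stands in the yellow tray and the fresh green-capped one is latched in the bay, cap about 8 mm proud, with nothing else on the bench touched.

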